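Re-arm the craft bench with its reset key

TASK

Re-arm the bench's power supply: take the key from its wooden holder, push it fully home into the key switch on the grey box, turn it clockwise (seen from above) right up to its stop, then turn it back home. Then draw the key out and stand it back in the holder, fully down, and let go. Handle the switch gently, feel your way in without forcing the key, and leave the mallet, glue bottle and metal cut-out alone.

Things in the scene. Friction and masses are not known exactly. Their poses are not given: they have to be found in the camera images.
- key_bow (a point): Centre of the key's flat black bow, the part to grip: 30 mm wide (x axis), 10 mm thick (y axis: grip across this), 34 mm high (z axis, up as it stands in the holder). 48 mm above the blade's tip, 22 mm above the shoulder that rests on switch or holder; the bow's lower edge is 18 mm below this point, its top 18 mm above. Key mass about 60 g; same either way round (half a turn).
- key_tip (a point): Lower end of the key's steel blade, on its centre line; axes as key_bow. The lowest 11 mm is a flat bit 14 mm wide (x) and 4 mm thick (y), above it a round neck of 4 mm diameter up to the flat shoulder (20 by 10 mm), 26 mm above this point. Fully in, the tip is 26 mm below the top of the switch or holder.
- case: Grey supply box fixed to the bench, 110 mm (x) by 150 mm (y) by 50 mm high; origin at the centre of its underside. On it stands a steel switch barrel, 44 mm (x) by 56 mm (y), 32 mm high, its slot-shaped keyhole in the middle of the flat top face: 15.6 mm long (along the box's x axis) by 5.6 mm wide, face 8 mm thick. See lock_middle for where the barrel sits.
- lock_middle (a point): Point above the box's centre, level with the barrel's top face (82 mm above the bench); axes as the box. The barrel sits in a slotted mounting: centred in x, but the keyhole is anywhere up to 10 mm to either side of this point along y. That offset is not measured: see it from above or find it by feel with the blade. It stays put in use (holds about 60 N).
- lock (a joint): Turn of the switch, rad: 0 = home, grows clockwise seen from above, stop at 1.3. A weak spring (0.04 N m at home, 0.11 N m at the stop) turns it back home. The bit has about 0.15 to 0.2 rad of play, so the key turns that much further. Feel for the stop: no more than 0.2 N m is needed. Turns only with the key fully in; the key comes out only at home.
- holder_slot (a point): Mouth of the slot in the wooden key holder, a 70 by 70 mm block, 45 mm high, fixed to the bench: centre of its top face. The slot is 17 mm long (x axis) by 7 mm wide (y axis) and 34 mm deep; the key stands in it upright, shoulder on the block's top.
- mallet: Wooden mallet lying on the bench, head 56 mm across and 100 mm long, leave alone; origin under the head.
- glue: White glue bottle, 56 mm diameter, 120 mm high, leave alone; origin under its base.
- cutout: Flat leaf-shaped metal cut-out, about 90 mm across and 6 mm thick, leave alone; origin under its centre.
There are look-alikes about, which are no part of the job. Of the things that look like the case, take the one that is farthest to the robot's right at the start.

How it is judged:
By the outcome, as a careful person would: the job done as asked, in the order asked, and still so for the second after the job is handed in, with the robot touching nothing.
It also fails if it takes over 72 s, if anything falls off the work surface, if the arm or the gripper's body presses on something with over 40 N, if the wrist force passes 120 N, or if a joint passes its speed limit or range.

ROBOT

A 6-joint arm with a two-finger parallel gripper is mounted at the origin on the work surface. World frame = base frame: x ahead of the robot, y to its left, z up, the work surface at z = 0. Lengths are in m, angles in degrees, forces in N, time in s.
With the tool pointing down it reaches from about 0.4 to 0.825 m from the base axis. Payload 7 kg.
Tool frame: the origin (TCP) lies midway between the tips of the shut fingers; the grasp point (between the pads) lies 19 mm behind it (ctrl.grip_point_offset is the distance from the TCP to the grasp point, in m); x points along the fingers, y is the direction in which the jaws open and shut, and the axes are right-handed (so a half turn about x gives the same grasp; the last joint's range is limited). The gripper opens to 88 mm and grips with 3 to 60 N. Pads are 19 mm wide; open, the fingers measure 130 mm over their backs; the gripper's body (78 mm by 193 mm) begins 47 mm behind the grasp point.
Start: joints at [91.45, 20.546, 0.682, 0, -70.136, -16.507], TCP at [0.175, 0.652, 0.227] pointing down, gripper open.
Joint ranges: [-176.03, 176.03], [-82.01, 121.73], [-58.28, 71.71], [-173.87, 95.51], [-174.79, -0.11], [-173.66, 173.66]. Speed limits (degrees/s): [136.94, 136.94, 172.46, 180, 180, 180].

INTERFACE

Orientations are given as [roll, pitch, yaw] about the fixed x, y, z axes, in that order (R = Rz(yaw) Ry(pitch) Rx(roll)).
In Python, from plant import ctrl gives the robot as it stands.
- The arm moves only by the tool drive_tool, never from a script. Its argument "plan" is a list of rows, each a list of 3 entries, a list of its own where there are three numbers: the shift along the tool's x, y, z in m, then the turn, a rotation vector about the tool's x, y, z in degrees, then the opening, from 0 (shut) to 1 (fully open). In form: [[[dx, dy, dz], [wx, wy, wz], grip], ...]. A call has 1 to 20 rows; each row is the pose to reach, as a shift and turn from the pose measured when the call began, along the tool's axes at that moment; what a row does not reach only later rows make up. A row lasts 1/12 s, in which the tool goes at most 41.7 mm and 7.16 degrees, less where a joint would pass 70% of its speed; a pose out of reach is approached as far as the arm can. A call with a gripper value outside its range is refused whole. The fingers move at their own pace and stop on an object; the grip force is fixed at half the most. Time passes only in rows, so rows that repeat a pose let the fingers close. It gives the time, the measured TCP pose, the force and the opening at its end, in the units of the state.
- ctrl.get_obs(): the state, without advancing time (a new reading comes with each control period).
- ctrl.snapshot(name): name is "scene" or "top" or "wrist"; returns the picture (480x640x3 uint8, blue, green, red); there is no depth.
- ctrl.get_calibration(name): a dict with "fx", "fy", "cx", "cy" (pixels), "R" (3x3) and "t" (3): a world point X has camera coordinates R X + t. Camera axes: x right, y down, z forward; pixel columns grow to the right and rows downward; lengths in m; the calibration is good to about 2 mm. A picture is of the moment at which its call begins: read the wrist's pose just before it. get_calibration takes no time and is no camera call; for the wrist camera it gives the pose at the moment of the call.
- ctrl.close_job(): hands the job in, once; it reports no verdict.
Trained networks look in the newest picture that a camera, given by its name, has taken for a name from the list of things; names that differ only in an ending like _2 or _b are one class to them, and where a whole thing is asked for, a point or a joint stands for the part that bears it (a point fixed in the world has none). Each returns a list of dicts, best first, with "confidence" (0 to 1); they miss things now and then, are a little off and sometimes report something else, mostly with a low value. They report only what shows in the picture. A call takes as long as a camera call. They do not tell look-alikes from the thing itself.
- ctrl.cut_out(camera, name): "pixels" (480x640 bool, what is visible of it) and "pixel" ([column, row] in pixels, amid what is visible of it).
- ctrl.landmark_of(camera, name): "pixel" ([column, row] in pixels: a listed point, or the origin of a listed thing).
The state is a dict: "clock": time; "joint_pos": joint angles; "qvel": joint speeds; "tau": joint torques, N m; "tool_pos": TCP position; "orientation": TCP orientation; "force": force on the tool from outside, world axes, zero at the start; "moment": the same for the moment, N m; "opening": finger opening in m.
Only numpy, scipy, OpenCV 4.12 (cv2) and the standard library are available. Lean on these libraries where they do the work, as an engineer would, in place of code of your own. Each camera call takes 0.05 s, during which the arm holds its last target. There are 200 camera calls.

## Working session

There is one attempt and no reset: what is moved stays moved. The work goes in short steps, Python scripts to look and compute and a tool call to move; the robot and the scene stay as the last step left them, time stands still between calls to the robot, and variables do not carry over. Pictures are saved under pics/ and viewed, about 8 in all and at most 12, crops included, and the job is handed in when it is done.

Besides the shell and the picture viewer there is one more tool, called after "Emit:" as a command line: name --argument value ..., lists and objects as JSON in quotes. drive_tool: Moves the arm, as the interface text tells. Its arguments: {"type":"object","properties":{"plan":{"type":"array","items":{"type":"array"}}},"required":["plan"]}

```bash
ls; mkdir -p pics; cat > h.py <<'E'
import numpy as np, cv2
from plant import ctrl
from scipy.spatial.transform import Rotation as Ro
def ray(cam,px,z,cal=None):
    c=cal or ctrl.get_calibration(cam); R=np.array(c["R"]);t=np.array(c["t"])
    d=R.T@np.array([(px[0]-c["cx"])/c["fx"],(px[1]-c["cy"])/c["fy"],1]); o=-R.T@t
    return o+d*(z-o[2])/d[2]
def proj(cam,X,cal=None):
    c=cal or ctrl.get_calibration(cam); p=np.array(c["R"])@np.array(X)+np.array(c["t"])
    return np.array([c["fx"]*p[0]/p[2]+c["cx"],c["fy"]*p[1]/p[2]+c["cy"]])
def toolR():
    o=ctrl.get_obs(); return np.array(o["tool_pos"]),Ro.from_euler("xyz",o["orientation"],degrees=True)
E
python3 - <<'E'
from h import *
o=ctrl.get_obs(); print(o)
for c in ["scene","top","wrist"]:
    im=ctrl.snapshot(c); cv2.imwrite(f"pics/{c}0.png",im)
    k=ctrl.get_calibration(c); print(c,k["fx"],-np.array(k["R"]).T@k["t"])
    for n,z in [("key_bow",.067),("key_tip",.02),("case",0),("lock_middle",.082),("holder_slot",.045)]:
        for d in ctrl.landmark_of(c,n)[:4]:
            print(c,n,round(d["confidence"],2),np.round(d["pixel"]),ray(c,d["pixel"],z).round(3))
E
```

```text
pics
{'clock': 0.0, 'joint_pos': array([ 9.14479372e+01,  2.05900343e+01,  6.33725252e-01, -2.09665922e-02,
       -7.01386614e+01, -1.65057000e+01]), 'qvel': array([ 0.01378148, -0.05144463,  0.02123052,  0.05803228,  0.06087355,
        0.1015315 ]), 'tau': array([-1.32245674e-03, -5.82712162e+01,  2.93047374e+01,  6.99739158e+00,
        7.02534409e-03, -1.61906514e-04]), 'tool_pos': array([0.17526795, 0.65131844, 0.2256355 ]), 'orientation': array([  94.78259893,   89.90300512, -100.28230356]), 'force': array([ 0.2210112 , -0.24288433, -0.56852539]), 'moment': array([ 0.01576932,  0.00883641, -0.01182215]), 'opening': 0.08752193654017712}
scene 488.54789072718427 [0.81013977 0.45108969 0.76470069]
scene key_bow 0.68 [277. 222.] [ 0.543 -0.15   0.067]
scene key_bow 0.38 [273. 240.] [ 0.571 -0.113  0.067]
scene key_tip 0.48 [276. 240.] [ 0.55  -0.148  0.02 ]
scene case 0.94 [380. 366.] [0.522 0.178 0.   ]
scene case 0.6 [520. 347.] [0.291 0.273 0.   ]
scene lock_middle 0.8 [541. 319.] [0.28  0.274 0.082]
scene lock_middle 0.79 [388. 336.] [0.513 0.171 0.082]
scene holder_slot 0.74 [273. 232.] [ 0.553 -0.151  0.045]
top 448.5336705631583 [ 0.33019162 -0.04166779  0.8835249 ]
top key_bow 0.67 [351. 214.] [ 0.555 -0.151  0.067]
top key_tip 0.7 [347. 221.] [ 0.556 -0.147  0.02 ]
top case 0.95 [158. 404.] [0.286 0.273 0.   ]
top case 0.7 [192. 276.] [0.513 0.176 0.   ]
top lock_middle 0.94 [137. 407.] [0.293 0.28  0.082]
top lock_middle 0.7 [351. 221.] [ 0.539 -0.147  0.082]
top lock_middle 0.61 [179. 268.] [0.515 0.177 0.082]
top holder_slot 0.61 [349. 220.] [ 0.551 -0.148  0.045]
wrist 386.55732438582953 [0.25714611 0.63121102 0.38432867]
```

```bash
python3 - <<'E'
import cv2,numpy as np
a=cv2.imread("pics/scene0.png");b=cv2.imread("pics/top0.png")
cv2.imwrite("pics/m.png",np.hstack([cv2.resize(a,(400,300)),cv2.resize(b,(400,300))]))
cv2.imwrite("pics/m2.png",np.hstack([cv2.resize(b[330:480,60:260],(400,300),interpolation=2),cv2.resize(b[180:330,110:310],(400,300),interpolation=2)]))
E
```

```text
(no output)
```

View pics/top0.png

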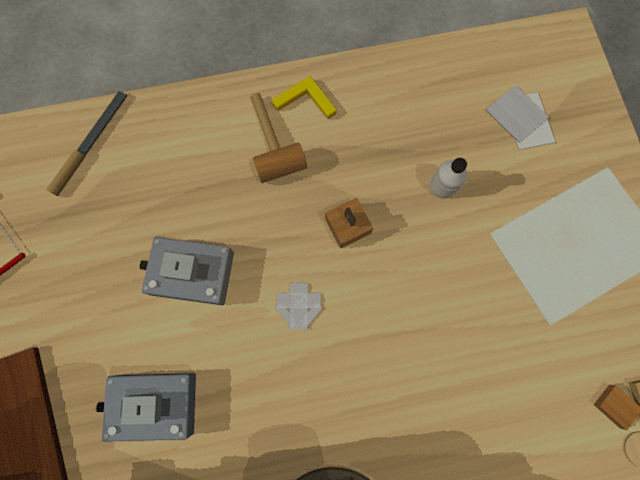

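View pics/scene0.png

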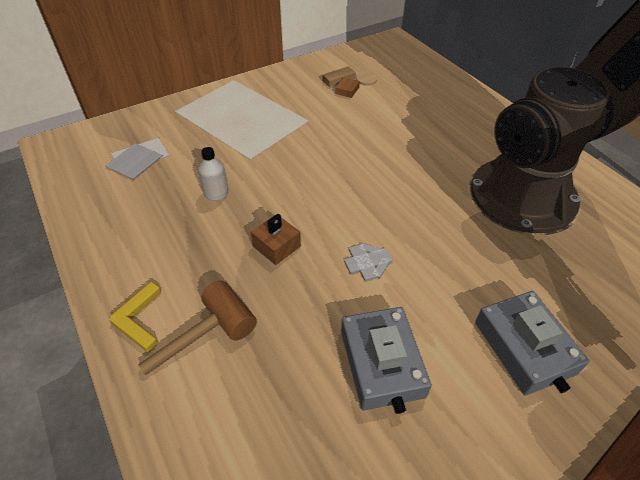

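Candidates for the case are at top pixels (190,270), y≈0.177, and (150,407), y≈0.275. The robot's right is −y, so I take the one at (190,270). I'll confirm it in a crop and measure the yaws.

```bash
python3 - <<'E'
from h import *
b=cv2.imread("pics/top0.png")
cv2.imwrite("pics/crop.png",np.hstack([cv2.resize(b[225:315,130:250],(400,300),interpolation=2),cv2.resize(b[185:260,300:400],(400,300),interpolation=2)]))
im=ctrl.snapshot("top")
for n,z in [("case",.05),("holder_slot",.045),("key_bow",.08),("mallet",.03),("glue",.12),("cutout",0.006)]:
    for d in ctrl.cut_out("top",n)[:2]:
        ys,xs=np.nonzero(d["pixels"]); P=np.array([ray("top",p,z)[:2] for p in zip(xs,ys)])
        r=cv2.minAreaRect((P*1000).astype(np.float32)); print(n,round(d["confidence"],2),d["pixel"],r)
E
```

```text
Traceback (most recent call last):
  File "h.py", line 5, in ray
    c=cal or ctrl.get_calibration(cam); R=np.array(c["R"]);t=np.array(c["t"])
             ~~~~~~~~~~~~~~~~~~~~^^^^^
ValueError: time passes only in moves, steps and waits
```

View pics/crop.png

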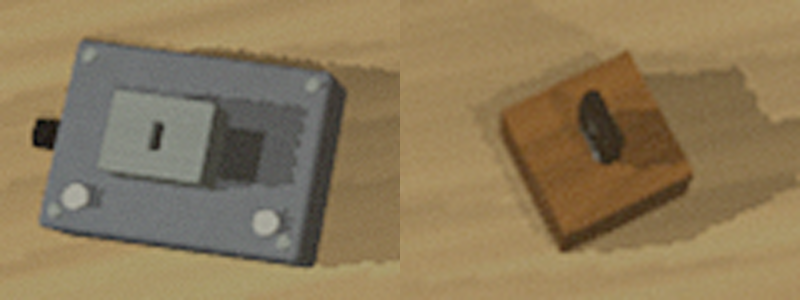

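The left crop shows the chosen box, with a dark knob and a vertical keyhole at crop (155,136). The right crop shows the holder with the black bow at (600,127), tilted about 25°.

```bash
python3 - <<'E'
from h import *
im=ctrl.snapshot("top");C=ctrl.get_calibration("top")
for n,z in [("case",.05),("holder_slot",.045),("key_bow",.08)]:
    for d in ctrl.cut_out("top",n)[:2]:
        ys,xs=np.nonzero(d["pixels"]); P=np.array([ray("top",p,z,C)[:2] for p in zip(xs,ys)])
        r=cv2.minAreaRect((P*1000).astype(np.float32)); print(n,round(d["confidence"],2),d["pixel"],r)
# edges measured in crop: case left edge, top edge; holder edges
f=lambda u,v:ray("top",(130+u*.3,225+v*.3),.05,C)[:2]
g=lambda u,v:ray("top",(300+u*.25,185+v*.25),.045,C)[:2]
for nm,h,pts in [("case TL TR BR BL",f,[(82,40),(335,75),(310,265),(42,228)]),("barrel",lambda u,v:ray("top",(130+u*.3,225+v*.3),.082,C)[:2],[(115,90),(218,100),(205,185),(98,168),(155,136)]),("holder",g,[(502,120),(627,53),(690,178),(563,240)])]:
    Q=np.array([h(*p) for p in pts]);print(nm,Q.round(4).tolist(),Q[:4].mean(0)); 
    for i in range(4):
        e=Q[(i+1)%4]-Q[i]; print(np.hypot(*e).round(3),np.degrees(np.arctan2(e[1],e[0])).round(1))
p,R=toolR();print(p,R.as_matrix().round(3),ctrl.get_obs()["clock"])
W=ctrl.get_calibration("wrist");print((R.inv().apply(-np.array(W["R"]).T@W["t"]-p)),(np.array(W["R"])@R.as_matrix()).round(3))
E
```

```text
case 0.68 [149.3, 403.4] ((291.0513916015625, 278.0289306640625), (176.53260803222656, 114.94161224365234), 79.14771270751953)
case 0.64 [186.8, 268.9] ((518.952392578125, 177.26492309570312), (174.53163146972656, 114.32672882080078), 70.88712310791016)
holder_slot 0.62 [350.0, 225.4] ((546.2804565429688, -145.87518310546875), (79.67955017089844, 77.94546508789062), 15.229727745056152)
key_bow 0.43 [350.8, 218.3] ((547.8045043945312, -145.2979278564453), (32.794307708740234, 16.875085830688477), 13.116141319274902)
case TL TR BR BL [[0.5918, 0.2235], [0.5419, 0.0845], [0.4382, 0.1154], [0.4889, 0.2587]] [0.51519742 0.17054719]
0.148 -109.7
0.108 163.4
0.152 70.5
0.109 -18.9
barrel [[0.55, 0.1991], [0.533, 0.1446], [0.488, 0.1582], [0.509, 0.2137], [0.5202, 0.1811]] [0.52000996 0.17888928]
0.057 -107.3
0.047 163.2
0.059 69.3
0.044 -19.5
holder [[0.53, -0.2965], [0.5507, -0.3652], [0.4834, -0.3778], [0.4662, -0.3098]] [ 0.50757194 -0.33733102]
0.072 -73.3
0.068 -169.4
0.07 104.2
0.065 11.8
[0.17537625 0.65181655 0.22655202] [[ 0.    -0.26  -0.966]
 [ 0.    -0.966  0.26 ]
 [-1.    -0.    -0.   ]] 1.2
[-0.15775578 -0.00135722 -0.08431696] [[-0.     1.    -0.   ]
 [-0.31   0.     0.951]
 [ 0.951  0.     0.31 ]]
```

Emit:
drive_tool --plan '[[[-0.02,0.367,-0.456],[4,0,0],1],[[-0.02,0.367,-0.456],[4,0,0],1],[[-0.02,0.367,-0.456],[4,0,0],1],[[-0.02,0.367,-0.456],[4,0,0],1],[[-0.02,0.367,-0.456],[4,0,0],1],[[-0.02,0.367,-0.456],[4,0,0],1],[[-0.02,0.367,-0.456],[4,0,0],1],[[-0.02,0.367,-0.456],[4,0,0],1],[[-0.02,0.367,-0.456],[4,0,0],1],[[-0.02,0.367,-0.456],[4,0,0],1],[[-0.02,0.367,-0.456],[4,0,0],1],[[-0.02,0.367,-0.456],[4,0,0],1],[[-0.02,0.367,-0.456],[4,0,0],1],[[-0.02,0.367,-0.456],[4,0,0],1],[[-0.02,0.367,-0.456],[4,0,0],1],[[-0.02,0.367,-0.456],[4,0,0],1],[[-0.02,0.367,-0.456],[4,0,0],1],[[-0.02,0.367,-0.456],[4,0,0],1]]'

```text
clock: 2.7
tool_pos: [0.5199, 0.1796, 0.2466]
orientation: [-56.6, 90.0, 104.3]
force: [-0.9, 0.1, -0.4]
opening: 0.0874
```

```bash
python3 - <<'E'
from h import *
import json
o=ctrl.get_obs();print(o["clock"],o["joint_pos"].round(1),o["tool_pos"],o["orientation"])
C=ctrl.get_calibration("wrist");im=ctrl.snapshot("wrist");cv2.imwrite("pics/w1.png",im)
json.dump({k:np.array(v).tolist() for k,v in C.items()},open("w1.json","w"))
for n,z in [("lock_middle",.082),("case",0.)]:
    for d in ctrl.landmark_of("wrist",n)[:2]: print(n,d["confidence"],d["pixel"],ray("wrist",d["pixel"],z,C))
cv2.imwrite("pics/w1c.png",cv2.resize(im[90:390,120:520],(800,600),interpolation=2))
E
```

```text
2.7 [ 39.5   8.  -13.4  -0.  -68.5  31.5] [0.51992867 0.17961816 0.24656455] [-56.64437075  89.99104531 104.33901161]
lock_middle 0.64 [325.0, 223.6] [0.5172309  0.17596049 0.082     ]
case 0.91 [303.2, 399.7] [0.28715753 0.28155672 0.        ]
case 0.27 [523.3, 235.5] [ 0.41300646 -0.0186066   0.        ]
```

View pics/w1c.png

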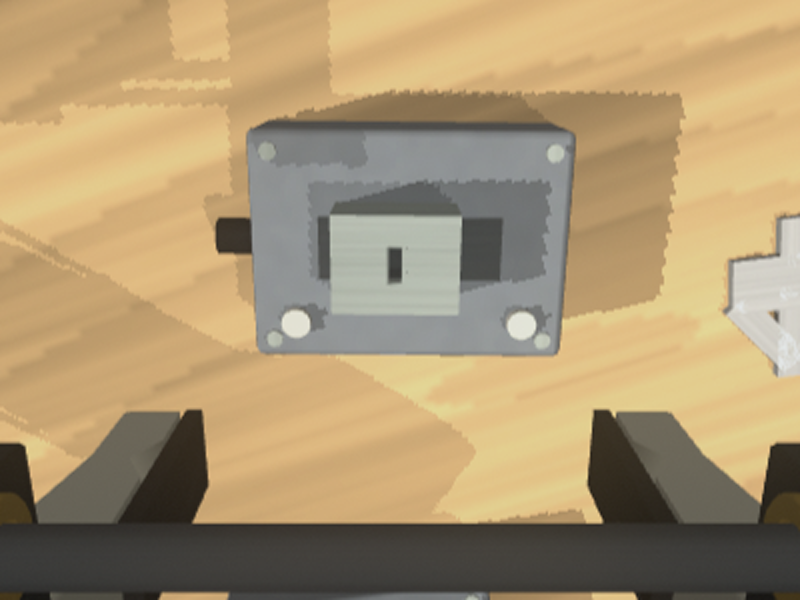

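The crop shows the box nearly square to the camera, with the barrel spanning crop x 330–461 and y 214–314, and the keyhole at about (395,265). The fingers are clear of it.

```bash
python3 - <<'E'
from h import *
import json
C=json.load(open("w1.json"))
im=cv2.imread("pics/w1.png")
g=cv2.cvtColor(im,6)
# slot: dark blob near (317,222)
r=g[200:250,300:340]; m=(r<90).astype(np.uint8); n,l,s,c=cv2.connectedComponentsWithStats(m)
for i in range(1,n):
    if s[i,4]>20:
        P=np.array([ray("wrist",(x+300,y+200),.082,C)[:2] for y,x in zip(*np.nonzero(l==i))])*1000
        print(s[i],c[i]+[300,200],P.mean(0),cv2.minAreaRect(P.astype(np.float32)))
for nm,z,pts in [("barrel",.082,[(330,214),(461,214),(461,314),(330,314)]),("box",.05,[(250,132),(574,132),(560,353),(260,353)])]:
    Q=np.array([ray("wrist",(120+u/2,90+v/2),z,C)[:2] for u,v in pts]);print(nm,Q.mean(0))
    for i in range(4):
        e=Q[(i+1)%4]-Q[i]; print(np.hypot(*e).round(4),np.degrees(np.arctan2(e[1],e[0])).round(1))
p,R=toolR();print(R.as_matrix().round(4),np.degrees(np.arctan2(*R.as_matrix()[[1,0],1])))
E
```

```text
[14 14  7 16 94] [317.29787234 222.03191489] [520.69511131 181.78323375] ((521.1881713867188, 181.86880493164062), (5.186947822570801, 13.301889419555664), 70.7945327758789)
barrel [0.52017435 0.18155099]
0.0552 -109.0
0.0444 162.5
0.0575 71.0
0.0444 -20.5
box [0.51791615 0.17471113]
0.1453 -109.0
0.1061 161.4
0.1473 71.0
0.1061 -19.7
[[ 1.000e-04 -3.246e-01 -9.458e-01]
 [ 2.000e-04 -9.458e-01  3.246e-01]
 [-1.000e+00 -2.000e-04 -0.000e+00]] -108.94369611796328
```

Emit:
drive_tool --plan '[[[0.005,0.3,-0.131],[-32,0,0],1],[[0.005,0.3,-0.131],[-32,0,0],1],[[0.005,0.3,-0.131],[-32,0,0],1],[[0.005,0.3,-0.131],[-32,0,0],1],[[0.005,0.3,-0.131],[-32,0,0],1],[[0.005,0.3,-0.131],[-32,0,0],1],[[0.005,0.3,-0.131],[-32,0,0],1],[[0.005,0.3,-0.131],[-32,0,0],1],[[0.005,0.3,-0.131],[-32,0,0],1],[[0.005,0.3,-0.131],[-32,0,0],1],[[0.005,0.3,-0.131],[-32,0,0],1]]'

```text
clock: 3.77
tool_pos: [0.5463, -0.1459, 0.2415]
orientation: [-91.1, 90.0, 101.9]
force: [-0.2, 0.4, -0.4]
opening: 0.0878
```

```bash
python3 - <<'E'
from h import *
import json
o=ctrl.get_obs();print(o["clock"],o["joint_pos"].round(1),o["tool_pos"],o["orientation"])
C=ctrl.get_calibration("wrist");im=ctrl.snapshot("wrist");cv2.imwrite("pics/w2.png",im)
json.dump({k:np.array(v).tolist() for k,v in C.items()},open("w2.json","w"))
for n,z in [("key_bow",.067),("holder_slot",.045)]:
    for d in ctrl.landmark_of("wrist",n)[:2]: print(n,d["confidence"],d["pixel"],ray("wrist",d["pixel"],z,C))
cv2.imwrite("pics/w2c.png",cv2.resize(im[120:320,190:450],(780,600),interpolation=2))
E
```

```text
3.7667 [  4.9   9.7 -12.1  -0.  -68.2  98.2] [ 0.54632803 -0.1458783   0.24146183] [-91.09387209  89.98046269 101.94234448]
key_bow 0.89 [324.8, 213.8] [ 0.55279268 -0.14879479  0.067     ]
holder_slot 0.67 [321.4, 210.4] [ 0.55021279 -0.14647883  0.045     ]
```

View pics/w2c.png

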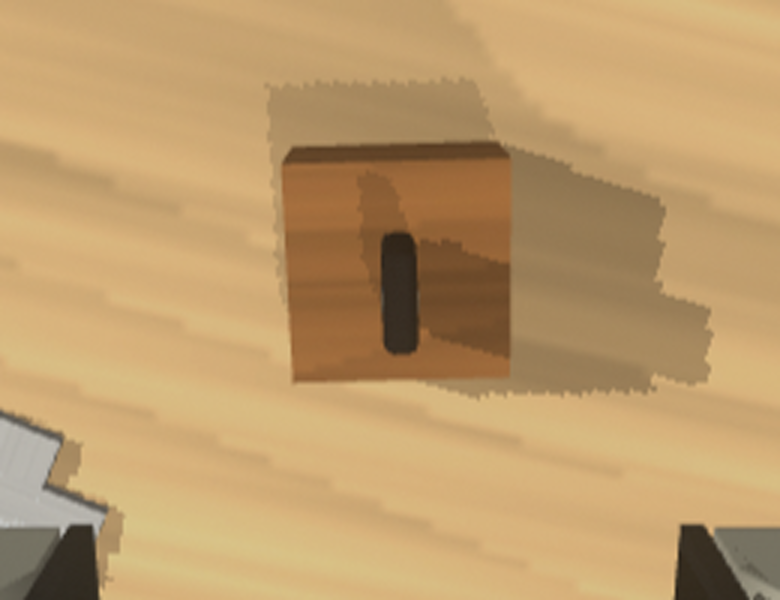

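The holder is square to the view and the bow stands in it, crop x 382–418 and y 233–354. It is nearly aligned with the jaws.

```bash
python3 - <<'E'
from h import *
import json
C=json.load(open("w2.json")); im=cv2.imread("pics/w2.png"); g=im.max(2)
r=g[185:250,300:345]; m=(r<62).astype(np.uint8); n,l,s,c=cv2.connectedComponentsWithStats(m)
for i in range(1,n):
    if s[i,4]>80:
        P=np.array([ray("wrist",(x+300,y+185),.085,C)[:2] for y,x in zip(*np.nonzero(l==i))])*1000
        print(s[i],c[i]+[300,185],cv2.minAreaRect(P.astype(np.float32)),cv2.fitLine(P.astype(np.float32),2,0,.01,.01).ravel())
Q=np.array([ray("wrist",(190+u/3,120+v/3),.045,C)[:2] for u,v in [(283,163),(510,157),(510,378),(293,380)]]);print(Q.mean(0))
for i in range(4):
        e=Q[(i+1)%4]-Q[i]; print(np.hypot(*e).round(4),np.degrees(np.arctan2(e[1],e[0])).round(1))
# predicted projection of bow for candidate centre: top edge center & shoulder
for X in [(.550,-.1465),(.548,-.147)]:
    a=np.radians(13);ux=np.array([np.cos(a),np.sin(a)])
    print(X,[proj("wrist",[X[0]+s*.015*ux[0],X[1]+s*.015*ux[1],z],C).round(1) for s in(-1,1) for z in (.085,.049)])
p,R=toolR();print(np.degrees(np.arctan2(*R.as_matrix()[[1,0],1])))
E
```

```text
[ 17  13  12  39 420] [322.83333333 217.1547619 ] ((553.5618896484375, -146.36923217773438), (32.65779113769531, 9.163272857666016), 13.488310813903809) [ 9.6738607e-01  2.5330642e-01  5.5366589e+02 -1.4661993e+02]
[ 0.55006316 -0.14805672]
0.0688 -75.4
0.0704 -165.0
0.0698 103.6
0.0693 14.1
(0.55, -0.1465) [array([321.6, 238.5]), array([321.3, 227.2]), array([321.8, 203.8]), array([321.5, 195.6])]
(0.548, -0.147) [array([321.7, 240.8]), array([321.4, 229.3]), array([321.8, 206.2]), array([321.5, 197.8])]
-76.82845856693018
```

Emit:
drive_tool --plan '[[[0.04,0.0025,-0.0037],[-1.4,0,0],0.4],[[0.08,0.0025,-0.0037],[-1.4,0,0],0.4],[[0.12,0.0025,-0.0037],[-1.4,0,0],0.4],[[0.16,0.0025,-0.0037],[-1.4,0,0],0.4],[[0.18,0.0025,-0.0037],[-1.4,0,0],0.4],[[0.19,0.0025,-0.0037],[-1.4,0,0],0.4],[[0.19,0.0025,-0.0037],[-1.4,0,0],0.4],[[0.19,0.0025,-0.0037],[-1.4,0,0],0.0],[[0.19,0.0025,-0.0037],[-1.4,0,0],0.0],[[0.19,0.0025,-0.0037],[-1.4,0,0],0.0],[[0.19,0.0025,-0.0037],[-1.4,0,0],0.0],[[0.19,0.0025,-0.0037],[-1.4,0,0],0.0]]'

```text
clock: 4.92
tool_pos: [0.5514, -0.1463, 0.053]
orientation: [174.7, 89.8, 9.3]
force: [-0.1, -0.9, 0.3]
opening: 0.0131
```

```bash
cat > st.py <<'E'
from h import *
o=ctrl.get_obs();p,R=toolR();M=R.as_matrix()
print(round(o["clock"],2),o["joint_pos"].round(1),p.round(5),"yaw",np.degrees(np.arctan2(M[1,1],M[0,1])).round(2),"tilt",M[2].round(4),"F",o["force"].round(1),"M",o["moment"].round(2),o["opening"].round(4))
E
python3 st.py
```

```text
Traceback (most recent call last):
  File "st.py", line 3, in <module>
    print(round(o["clock"],2),o["joint_pos"].round(1),p.round(5),"yaw",np.degrees(np.arctan2(M[1,1],M[0,1])).round(2),"tilt",M[2].round(4),"F",o["force"].round(1),"M",o["moment"].round(2),o["opening"].round(4))
                                                                                                                                                                                            ^^^^^^^^^^^^^^^^^^
AttributeError: 'float' object has no attribute 'round'
```

Emit:
drive_tool --plan '[[[0,0,0],[0,0,0],0],[[0,0,0],[0,0,0],0],[[0,0,0],[0,0,0],0],[[0,0,0],[0,0,0],0]]'

```text
clock: 5.25
tool_pos: [0.5518, -0.1466, 0.0534]
orientation: [166.6, 89.8, 1.1]
force: [0.5, -4.3, 1.4]
opening: 0.01
```

```bash
sed -i 's/o\["opening"\].round(4)/round(o["opening"],4)/' st.py; python3 st.py
```

```text
5.25 [  4.8  20.6 -24.9   0.  -44.3  99.8] [ 0.55181 -0.14664  0.05339] yaw -75.42 tilt [-1.0e+00  8.0e-04 -3.3e-03] F [ 0.5 -4.3  1.4] M [-1.55 -0.3  -0.01] 0.01
```

Emit:
drive_tool --plan '[[[-0.005,0.0005,0],[0,0,0],0],[[-0.015,0.0005,0],[0,0,0],0],[[-0.03,0.0005,0],[0,0,0],0],[[-0.055,0,0],[0,0,0],0],[[-0.08,0,0],[0,0,0],0],[[-0.1,0,0],[0,0,0],0],[[-0.11,0,0],[0,0,0],0],[[-0.11,0,0],[0,0,0],0]]'

```text
clock: 5.92
tool_pos: [0.5528, -0.1464, 0.1664]
orientation: [167.7, 89.5, 2.3]
force: [0.9, -0.7, -1.0]
opening: 0.0098
```

```bash
python3 st.py; python3 - <<'E'
from h import *
import json
C=ctrl.get_calibration("wrist");im=ctrl.snapshot("wrist");cv2.imwrite("pics/w3.png",im)
json.dump({k:np.array(v).tolist() for k,v in C.items()},open("w3.json","w"))
for n in ["key_bow","key_tip","holder_slot"]:
    for d in ctrl.landmark_of("wrist",n)[:2]: print(n,d["confidence"],d["pixel"],ray("wrist",d["pixel"],.045,C))
cv2.imwrite("pics/w3c.png",cv2.resize(im[160:400,190:450],(650,600),interpolation=2))
E
```

```text
5.92 [  4.8  13.3 -17.8   0.  -58.4  99.8] [ 0.55278 -0.14644  0.16641] yaw -75.41 tilt [-1.      0.0017 -0.008 ] F [ 0.9 -0.7 -1. ] M [-0.   -0.12  0.01] 0.0098
key_bow 0.69 [318.0, 332.4] [ 0.47510446 -0.16526407  0.045     ]
key_bow 0.55 [317.5, 289.9] [ 0.51164767 -0.15534339  0.045     ]
key_tip 0.78 [318.1, 288.8] [ 0.51267985 -0.15556342  0.045     ]
holder_slot 0.61 [318.7, 241.0] [ 0.55089059 -0.14608207  0.045     ]
```

View pics/w3c.png

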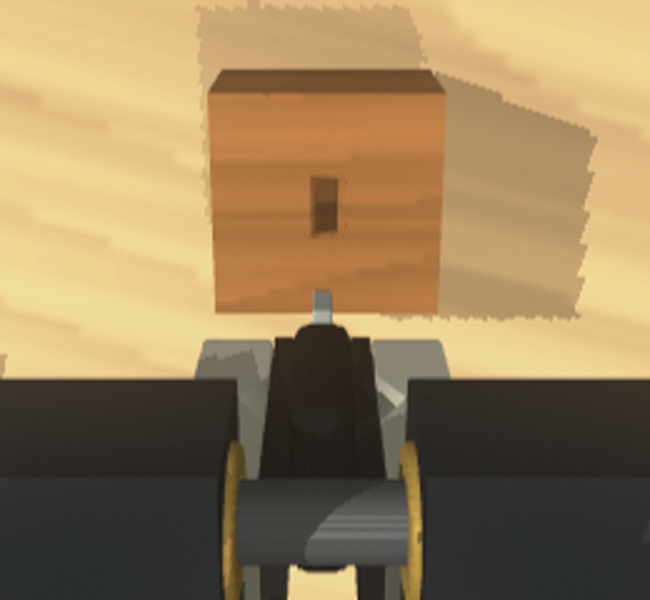

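The key hangs straight in the jaws, with its blade tip near crop (322,292) and the empty holder slot at (324,206). I'll check the tip prediction against the image to calibrate the camera-to-tool offset.

```bash
python3 - <<'E'
from h import *
import json
C=json.load(open("w3.json")); p,R=toolR()
for dz in (.0176,):
  for s in (-.007,0,.007):
    for ty in (-.002,.002):
      X=p+R.apply([dz,ty,-s]); print(s,ty,proj("wrist",X,C).round(1), ((proj("wrist",X,C)-[190,160])*2.5).round(0))
im=cv2.imread("pics/w3.png")
print(im[270:292,319].max(1)); print(im[278,308:330].max(1),im[284,308:330].max(1))
g=im.max(2); r=g[225:260,305:335]; m=(r<120).astype(np.uint8); n,l,s,c=cv2.connectedComponentsWithStats(m)
for i in range(1,n):
    if s[i,4]>30: print("slot",s[i],c[i]+[305,225], ray("wrist",(305+s[i,0]+s[i,2]/2-.5,225+s[i,1]+s[i,3]/2-.5),.045,C))
E
```

```text
-0.007 -0.002 [315.8 311. ] [314. 377.]
-0.007 0.002 [323.5 311. ] [334. 377.]
0 -0.002 [315.7 298.6] [314. 347.]
0 0.002 [323.6 298.6] [334. 347.]
0.007 -0.002 [315.7 286.1] [314. 315.]
0.007 0.002 [323.6 286.1] [334. 315.]
[181 180 178 175 172 159 131 118 118 116 116 115 115 123 151 171 172 171
 156 104  51  50]
[176 177 176 176 176 177 175 147 117 118 118 118 116 119 123 177 177 177
 178 179 178 179] [171 172 172 172 172 172 172 170 155 153 150 151 150 148 123 175 175 175
 176 175 175 175]
slot [ 10   7  10  21 192] [319.875 242.   ] [ 0.55027678 -0.14686854  0.045     ]
```

```bash
python3 st.py; python3 - <<'E'
from h import *
import json
p,R=toolR();C=ctrl.get_calibration("wrist");im=ctrl.snapshot("wrist");cv2.imwrite("pics/w4.png",im)
json.dump({k:np.array(v).tolist() for k,v in C.items()},open("w4.json","w"))
big=cv2.resize(im[230:390,250:390],(700,800),interpolation=2)
# overlay predicted key: z offsets from TCP (down +), tip 17.6mm below TCP
for d,w,t,col in [(.0176,.007,.002,(0,0,255)),(.0066,.007,.002,(0,255,0)),(-.0084,.010,.005,(255,0,0)),(-.0124,.015,.005,(255,0,255)),(-.0484,.015,.005,(0,255,255))]:
    q=[((proj("wrist",p+R.apply([d,a*t,-b*w]),C)-[250,230])*5+2.5).astype(int) for a,b in [(-1,-1),(1,-1),(1,1),(-1,1)]]
    cv2.polylines(big,[np.array(q)],True,col,1)
cv2.imwrite("pics/w4c.png",cv2.resize(big,(525,600)))
E
```

```text
6.12 [  4.8  13.6 -18.1  -0.  -58.3  99.8] [ 0.55045 -0.14646  0.16199] yaw -75.44 tilt [-1.0e+00 -1.0e-04 -1.1e-03] F [-0.2 -0.7 -0.4] M [-0.06  0.04  0.  ] 0.0097
```

View pics/w4c.png

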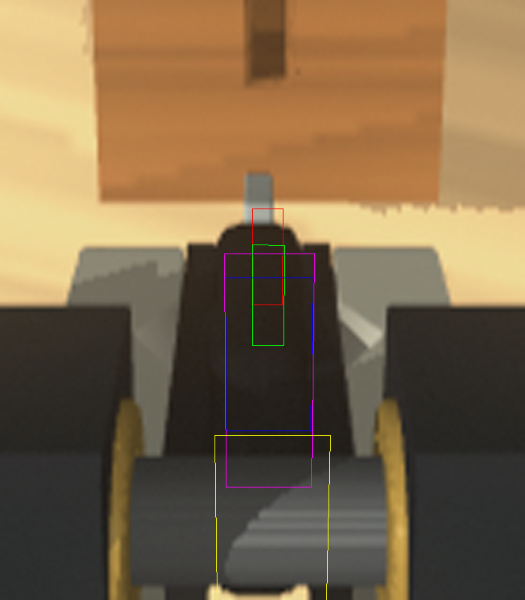

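```bash
python3 - <<'E'
from h import *
import json
C=json.load(open("w4.json")); p,R=toolR()
f=lambda d,y,z:(((proj("wrist",p+R.apply([d,y,z]),C)-[250,230])*5+2.5)*.75).round(0)
print("tips",[f(0,y,z) for y in(-.005,.005,-.0105,.0105) for z in(-.0095,.0095)])
print("old case",p)
W=np.array(C["R"]).T@-np.array(C["t"]);print(R.inv().apply(W-p),(np.array(C["R"])@R.as_matrix()).round(4))
E
```

```text
tips [array([228., 249.]), array([228., 389.]), array([311., 249.]), array([309., 389.]), array([182., 249.]), array([184., 389.]), array([357., 249.]), array([354., 389.])]
old case [ 0.55049393 -0.14651656  0.16188701]
[-0.15784918 -0.00128171 -0.08494135] [[ 1.000e-04  1.000e+00 -2.000e-04]
 [-3.096e-01  3.000e-04  9.509e-01]
 [ 9.509e-01 -0.000e+00  3.096e-01]]
```

```bash
python3 - <<'E'
from h import *
import json
C=json.load(open("w4.json")); p,R=toolR()
for z in (.1425,.1445,.1465):
    X=ray("wrist",(318.4,275.6),z,C); tip=X+R.apply([0,0,.007]); print(z,tip,R.inv().apply(tip-p))
E
```

```text
0.1425 [ 0.55437492 -0.14415222  0.14249401] [ 0.01939683 -0.00131081 -0.00433423]
0.1445 [ 0.55517698 -0.14394435  0.14449401] [ 0.01739754 -0.00131048 -0.0051645 ]
0.1465 [ 0.55597904 -0.14373648  0.14649401] [ 0.01539824 -0.00131016 -0.00599477]
```

Emit:
drive_tool --plan '[[[0,-0.327,-0.049],[33.7,0,0],0],[[0,-0.327,-0.049],[33.7,0,0],0],[[0,-0.327,-0.049],[33.7,0,0],0],[[0,-0.327,-0.049],[33.7,0,0],0],[[0,-0.327,-0.049],[33.7,0,0],0],[[0,-0.327,-0.049],[33.7,0,0],0],[[0,-0.327,-0.049],[33.7,0,0],0],[[0,-0.327,-0.049],[33.7,0,0],0],[[0.01,-0.327,-0.049],[33.7,0,0],0],[[0.03,-0.327,-0.049],[33.7,0,0],0],[[0.045,-0.327,-0.049],[33.7,0,0],0],[[0.045,-0.327,-0.049],[33.7,0,0],0],[[0.045,-0.327,-0.049],[33.7,0,0],0]]'

```text
clock: 7.25
tool_pos: [0.515, 0.182, 0.1154]
orientation: [63.8, 89.9, -135.3]
force: [0.4, 0.4, -1.2]
opening: 0.0098
```

```bash
python3 st.py; python3 - <<'E'
from h import *
import json
p,R=toolR();C=ctrl.get_calibration("wrist");im=ctrl.snapshot("wrist");cv2.imwrite("pics/w5.png",im)
json.dump({k:np.array(v).tolist() for k,v in C.items()},open("w5.json","w"))
print(p)
cv2.imwrite("pics/w5c.png",cv2.resize(im[220:300,270:370],(750,600),interpolation=2))
E
```

```text
7.25 [ 40.   14.4 -24.1   0.  -51.7  30.8] [0.51496 0.182   0.11541] yaw -109.12 tilt [-1.      0.0022  0.0011] F [ 0.4  0.4 -1.2] M [-0.03  0.   -0.  ] 0.0098
[0.51495826 0.182      0.11541495]
```

View pics/w5c.png

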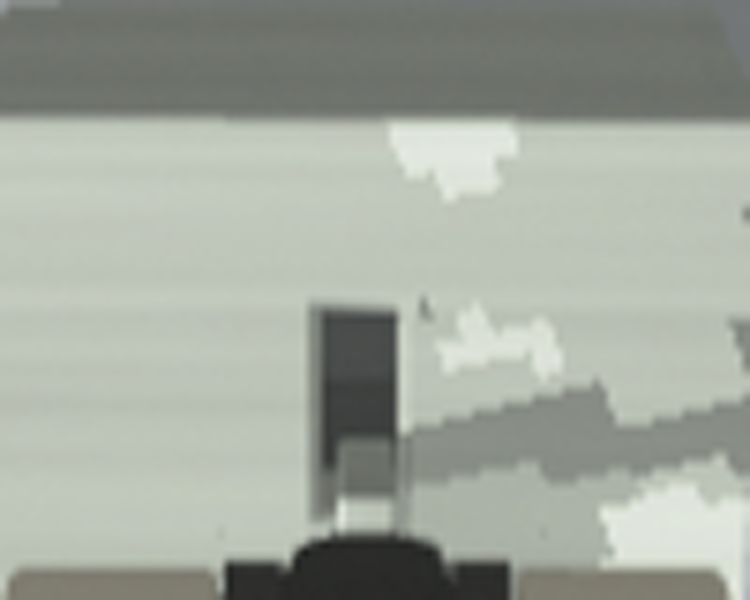

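The crop shows the blade tip edge at (338–397,436), and the keyhole spanning x 312–398 with its far end at y≈303. The tip is slightly right of the slot centre.

```bash
python3 st.py; python3 - <<'E'
from h import *
import json
C=json.load(open("w5.json"));p,R=toolR();q=lambda u,v:(269.5+(u+.5)/7.5,219.5+(v+.5)/7.5)
s=ray("wrist",q(355,303),.082,C); 
for tz in (.0955,.0975):
    t=ray("wrist",q(368,436),tz,C)
    d=R.inv().apply((s-t)*[1,1,0]); d[2]+=.0008
    print(s,t,"move tool y,z",d[1:]*1000)
a=R.inv().apply(ray("wrist",q(312,303),.082,C)-ray("wrist",q(398,303),.082,C));b=R.inv().apply(ray("wrist",q(338,436),.0975,C)-ray("wrist",q(397,436),.0975,C));print("widths",a[1]*1e3,b[1]*1e3,"slot len",R.inv().apply(ray("wrist",q(355,520),.082,C)-s)[2]*1e3)
E
```

```text
7.3 [ 40.   14.3 -24.1   0.  -51.7  30.8] [0.51516 0.18196 0.11597] yaw -109.14 tilt [-1.0e+00  1.5e-03  7.0e-04] F [ 0.9 -0.  -1.1] M [-0.01 -0.01  0.04] 0.0097
[0.52851848 0.17951571 0.082     ] [0.52407859 0.18012526 0.0955    ] move tool y,z [-0.87970958 -3.59433948]
[0.52851848 0.17951571 0.082     ] [0.52488015 0.17985375 0.0975    ] move tool y,z [-0.87342819 -2.74806448]
widths -6.039778347966244 -3.8662889328785615 slot len 16.651795166853944
```

Emit:
drive_tool --plan '[[[0.003,-0.0009,-0.0031],[0,0,0],0],[[0.006,-0.0009,-0.0031],[0,0,0],0],[[0.009,-0.0009,-0.0031],[0,0,0],0],[[0.011,-0.0009,-0.0031],[0,0,0],0],[[0.011,-0.0009,-0.0031],[0,0,0],0],[[0.011,-0.0009,-0.0031],[0,0,0],0]]'

```text
clock: 7.8
tool_pos: [0.5221, 0.1809, 0.1097]
orientation: [-174.9, 89.6, -13.9]
force: [1.3, -10.2, 28.7]
opening: 0.0096
```

```bash
python3 st.py; python3 - <<'E'
from h import *
import json
p,R=toolR();C=ctrl.get_calibration("wrist");im=ctrl.snapshot("wrist");cv2.imwrite("pics/w6.png",im)
json.dump({k:np.array(v).tolist() for k,v in C.items()},open("w6.json","w"))
cv2.imwrite("pics/w6c.png",cv2.resize(im[230:300,280:360],(640,560),interpolation=2))
E
```

```text
7.8 [ 39.6  15.  -24.2   0.4 -50.6  31.1] [0.52213 0.18086 0.10966] yaw -109.03 tilt [-1.0e+00 -5.0e-04 -6.2e-03] F [  1.3 -10.2  28.7] M [-3.86 -0.01  0.1 ] 0.0096
```

View pics/w6c.png

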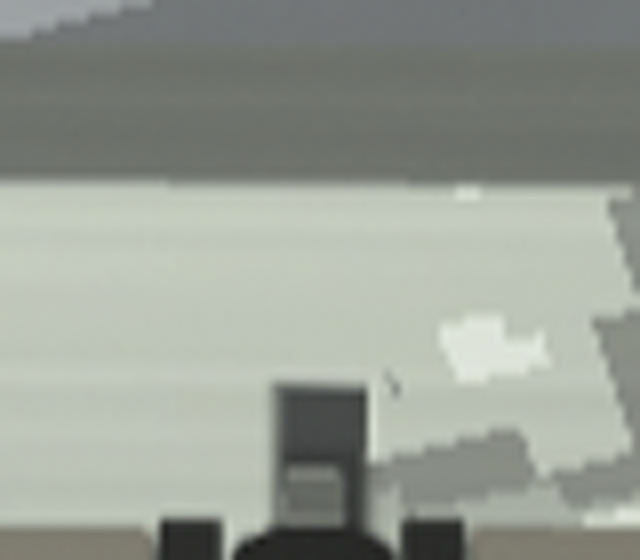

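The blade met the face at 29 N: I had used 17.6 mm as the tip depth below the TCP, but it should be about 34 mm. I'll back straight up and re-measure.

Emit:
drive_tool --plan '[[[-0.005,0,0],[0,0,0],0],[[-0.01,0,0.001],[0,0,0],0],[[-0.018,0.001,0.006],[0,0.35,0],0],[[-0.02,0.001,0.0066],[0,0.35,0],0],[[-0.02,0.001,0.0066],[0,0.35,0],0],[[-0.02,0.001,0.0066],[0,0.35,0],0],[[-0.02,0.001,0.0066],[0,0.35,0],0]]'

```text
clock: 8.43
tool_pos: [0.5151, 0.1822, 0.1292]
orientation: [-179.5, 89.3, -18.5]
force: [0.1, -0.2, -1.8]
opening: 0.0098
```

```bash
python3 st.py; python3 - <<'E'
from h import *
import json
p,R=toolR();C=ctrl.get_calibration("wrist");im=ctrl.snapshot("wrist");cv2.imwrite("pics/w7.png",im)
print(p)
json.dump({k:np.array(v).tolist() for k,v in C.items()},open("w7.json","w"))
cv2.imwrite("pics/w7c.png",cv2.resize(im[220:340,270:370],(500,600),interpolation=2))
E
```

```text
8.43 [ 40.5  13.1 -24.    0.7 -52.6  30.1] [0.51509 0.18216 0.12917] yaw -109.02 tilt [-9.999e-01 -1.000e-04 -1.170e-02] F [ 0.1 -0.2 -1.8] M [ 0.04  0.04 -0.  ] 0.0098
[0.51508615 0.18216046 0.12916712]
```

View pics/w7c.png

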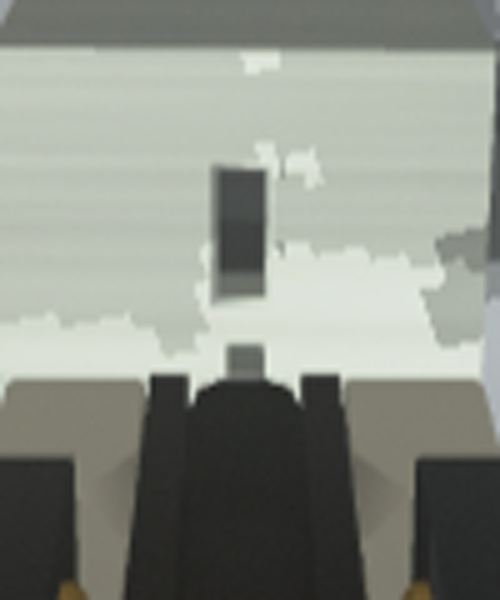

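```bash
cat > fit.py <<'E'
from h import *
import json
from scipy.optimize import least_squares
C=json.load(open("w4.json"))
Rc=np.array([[0,1,0],[-.3096,0,.9509],[.9509,0,.3096]]); tc=-Rc@np.array([-.1578,-.0013,-.0847])
K=(C["fx"],C["cx"],C["fy"],C["cy"])
def pr(X):
    p=Rc@X+tc; return np.array([K[0]*p[0]/p[2]+K[1],K[2]*p[1]/p[2]+K[3]])
def key(s,z0,al,pt):  # pt=(height above tip, x along key toward camera); pivot at grasp point
    # d from TCP; s: tip depth below TCP when untilted
    d=s-pt[0]; z=z0-pt[1]
    dd=d+.019; c,si=np.cos(al),np.sin(al)
    return np.array([-.019+c*dd+si*(z-0), 0, -si*dd+c*z])
f=lambda s,z0,al:[pr(key(s,z0,al,pt))[1].round(1) for pt in [(0,.007),(.011,.007),(.011,.002),(.026,.010),(.030,.015)]]
print("fingertip row",pr(np.array([0,0,-.0095]))[1])
print("rows: bitbottom,bittop,neck,shoulder,bow")
for a in [(.0344,.0019,0),(.0344,0,0),(.0324,0.001,0),(.0344,.003,np.radians(3)),(.0277,.002,0),(.0277,.002,np.radians(5)),(.0277,.002,-np.radians(5))]: print(a,f(*a))
E
python3 fit.py
```

```text
fingertip row 295.5832113265156
rows: bitbottom,bittop,neck,shoulder,bow
(0.0344, 0.0019, 0) [np.float64(275.2), np.float64(283.5), np.float64(292.5), np.float64(290.5), np.float64(284.2)]
(0.0344, 0, 0) [np.float64(271.9), np.float64(280.1), np.float64(289.1), np.float64(286.8), np.float64(280.4)]
(0.0324, 0.001, 0) [np.float64(275.1), np.float64(283.5), np.float64(292.5), np.float64(290.6), np.float64(284.2)]
(0.0344, 0.003, np.float64(0.05235987755982989)) [np.float64(272.5), np.float64(281.7), np.float64(290.5), np.float64(290.3), np.float64(284.6)]
(0.0277, 0.002, 0) [np.float64(280.4), np.float64(289.2), np.float64(298.4), np.float64(297.0), np.float64(290.6)]
(0.0277, 0.002, np.float64(0.08726646259971647)) [np.float64(273.6), np.float64(283.9), np.float64(292.8), np.float64(294.1), np.float64(288.8)]
(0.0277, 0.002, np.float64(-0.08726646259971647)) [np.float64(287.4), np.float64(294.7), np.float64(304.2), np.float64(300.0), np.float64(292.7)]
```

```bash
cat >> fit.py <<'E'
print("---")
for D in (.0265,.0277,.029):
  def res(v):
    s,z0,al=v
    return [pr(key(s,z0,al,(0,.007)))[1]-288.4, pr(key(s,z0,al,(.026,.010)))[1]-296, (key(s,z0,al,(0,-.007))[0]-D)*1e3]
  r=least_squares(res,[.029,.002,-.1],x_scale=[.01,.01,.1]); print(D,r.x[:2]*1e3,np.degrees(r.x[2]),r.cost, "tip ctr",key(*r.x,(0,0))*1e3,"bow ctr",key(*r.x,(.048,0))*1e3)
# slot now, from w7 (crop x 212-267,y 165-300, scale 5)
C7=json.load(open("w7.json"));q=lambda u,v:(269.5+(u+.5)/5,219.5+(v+.5)/5)
a=ray("wrist",q(239,165),.082,C7);b=ray("wrist",q(239,300),.082,C7);print("slot",a,b,(a+b)/2,np.hypot(*(a-b)[:2]),np.degrees(np.arctan2(*(a-b)[[1,0]])))
E
python3 fit.py | sed -n '/---/,$p'; python3 st.py
```

```text
---
0.0265 [28.25006984 -1.36922047] -10.225463928535001 2.4074124304840448e-29 tip ctr [27.7426549   0.          7.04046008] bow ctr [-19.49495194   0.          -1.48060208]
0.0277 [29.52129673 -1.00205099] -10.169546008552583 2.4753149887556243e-24 tip ctr [28.93593115  0.          7.5806891 ] bow ctr [-18.30996933   0.          -0.89426738]
0.029 [30.89769578 -0.60148657] -10.108958967091528 2.4074124304840448e-29 tip ctr [30.22864465  0.          8.16592777] bow ctr [-17.02619121   0.          -0.25906412]
slot [0.52847543 0.17955496 0.082     ] [0.51302665 0.18488932 0.082     ] [0.52075104 0.18222214 0.082     ] 0.016343810899846718 -19.049475190449893
8.48 [ 40.4  13.1 -24.    0.7 -52.6  30.1] [0.51514 0.1821  0.12912] yaw -109.03 tilt [-0.9999  0.     -0.0117] F [-0.5  0.6 -0.7] M [-0.01  0.11  0.04] 0.0097
```

The fit gives the key tilted about 10° in the jaws (tip toward the robot), tip at 28.9 mm down and +7.6 mm tool z. I'll tilt the tool so the blade is vertical and bring it just above the keyhole.

Emit:
drive_tool --plan '[[[0,-0.0007,-0.0078],[0,5,0],0],[[0,-0.0007,-0.0078],[0,9.5,0],0],[[0.004,-0.0007,-0.0078],[0,9.5,0],0],[[0.008,-0.0007,-0.0078],[0,9.5,0],0],[[0.011,-0.0007,-0.0078],[0,9.5,0],0],[[0.011,-0.0007,-0.0078],[0,9.5,0],0],[[0.011,-0.0007,-0.0078],[0,9.5,0],0]]'

```text
clock: 9.07
tool_pos: [0.5236, 0.1805, 0.1182]
orientation: [-179.9, 79.9, -19.0]
force: [-0.2, -0.5, -0.3]
opening: 0.01
```

```bash
python3 st.py; python3 - <<'E'
from h import *
import json
p,R=toolR();C=ctrl.get_calibration("wrist");im=ctrl.snapshot("wrist");cv2.imwrite("pics/w8.png",im)
json.dump({k:np.array(v).tolist() for k,v in C.items()},open("w8.json","w"))
cv2.imwrite("pics/w8c.png",cv2.resize(im[220:310,270:370],(600,540),interpolation=2))
E
```

```text
9.07 [ 45.4  10.6 -35.2  14.1 -40.6  15.1] [0.52363 0.1805  0.1182 ] yaw -109.07 tilt [-9.844e-01 -2.000e-04 -1.761e-01] F [-0.2 -0.5 -0.3] M [ 0.2   0.58 -0.02] 0.01
```

View pics/w8c.png

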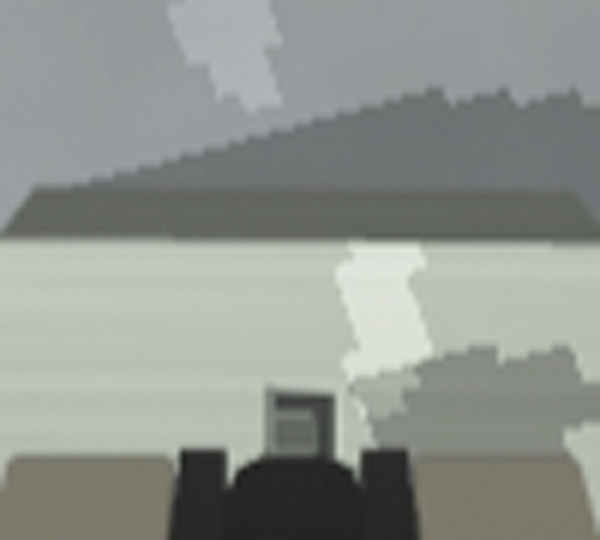

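```bash
python3 - <<'E'
from h import *
import json
C=json.load(open("w8.json"));p,R=toolR();M=R.as_matrix();q=lambda u,v:(269.5+(u+.5)/6,219.5+(v+.5)/6)
ty=np.array([M[0,1],M[1,1]]);ty/=np.hypot(*ty);tz=np.array([ty[1],-ty[0]]); 
s=ray("wrist",q(301,388),.082,C)
for h in (.084,.086,.0884):
    t=ray("wrist",q(297.5,410),h,C); d=(s-t)[:2]; print(h,"ty",d@ty*1e3,"tz(+ toward robot)",d@tz*1e3+.8,tz,s)
E
```

```text
0.084 ty 0.32150638874464355 tz(+ toward robot) -0.74768179904804 [-0.94512712  0.32670282] [0.52834245 0.17949486 0.082     ]
0.086 ty 0.3254746442044645 tz(+ toward robot) -0.24039955713192662 [-0.94512712  0.32670282] [0.52834245 0.17949486 0.082     ]
0.0884 ty 0.33023655075627456 tz(+ toward robot) 0.36833913316744754 [-0.94512712  0.32670282] [0.52834245 0.17949486 0.082     ]
```

Emit:
drive_tool --plan '[[[0.002,0.0003,0.0004],[0,0,0],0],[[0.004,0.0003,0.0007],[0,0,0],0],[[0.0055,0.0003,0.001],[0,0,0],0],[[0.0065,0.0003,0.0012],[0,0,0],0],[[0.0075,0.0003,0.0013],[0,0,0],0],[[0.008,0.0003,0.0014],[0,0,0],0],[[0.008,0.0003,0.0014],[0,0,0],0]]'

```text
clock: 9.7
tool_pos: [0.5234, 0.1801, 0.11]
orientation: [-180.0, 79.9, -19.1]
force: [0.2, 0.7, -1.7]
opening: 0.0101
```

```bash
python3 st.py
```

```text
9.7 [ 45.3  11.2 -35.9  14.5 -39.4  14.7] [0.52343 0.18006 0.11002] yaw -109.07 tilt [-0.9844 -0.     -0.1761] F [ 0.2  0.7 -1.7] M [ 0.25  0.81 -0.  ] 0.0101
```

Emit:
drive_tool --plan '[[[0.001,0,0.0002],[0,0,0],0],[[0.002,0,0.0004],[0,0,0],0],[[0.003,0,0.0005],[0,0,0],0],[[0.004,0,0.0007],[0,0,0],0],[[0.005,0,0.0009],[0,0,0],0],[[0.005,0,0.0009],[0,0,0],0]]'

```text
clock: 10.2
tool_pos: [0.5234, 0.18, 0.1047]
orientation: [180.0, 79.9, -19.1]
force: [-0.1, 0.7, -1.0]
opening: 0.0098
```

```bash
python3 st.py
```

```text
10.2 [ 45.3  11.5 -36.4  14.7 -38.6  14.4] [0.52335 0.18002 0.1047 ] yaw -109.07 tilt [-9.844e-01  1.000e-04 -1.760e-01] F [-0.1  0.7 -1. ] M [0.25 0.66 0.01] 0.0098
```

Emit:
drive_tool --plan '[[[0.0015,0,0.0003],[0,0,0],0],[[0.003,0,0.0005],[0,0,0],0],[[0.0045,0,0.0008],[0,0,0],0],[[0.006,0,0.0011],[0,0,0],0],[[0.0075,0,0.0013],[0,0,0],0],[[0.009,0,0.0016],[0,0,0],0],[[0.009,0,0.0016],[0,0,0],0]]'

```text
clock: 10.78
tool_pos: [0.5232, 0.1799, 0.0952]
orientation: [179.8, 79.9, -19.3]
force: [-0.5, -0.3, -1.3]
opening: 0.0094
```

```bash
python3 st.py
```

```text
10.78 [ 45.3  12.3 -37.2  15.2 -37.2  13.8] [0.52319 0.17988 0.09518] yaw -109.07 tilt [-9.844e-01  6.000e-04 -1.757e-01] F [-0.5 -0.3 -1.3] M [ 0.17  0.6  -0.01] 0.0094
```

Emit:
drive_tool --plan '[[[0.0015,0,0.0003],[0,0,0],0],[[0.003,0,0.0005],[0,0,0],0],[[0.0045,0,0.0008],[0,0,0],0],[[0.006,0,0.0011],[0,0,0],0],[[0.007,0,0.0013],[0,0,0],0],[[0.0075,0,0.0013],[0,0,0],0],[[0.0075,0,0.0013],[0,0,0],0]]'

```text
clock: 11.37
tool_pos: [0.5232, 0.1798, 0.0874]
orientation: [179.7, 79.9, -19.4]
force: [0.2, 0.4, -1.5]
opening: 0.0095
```

```bash
python3 st.py
```

```text
11.37 [ 45.2  12.8 -37.8  15.7 -36.   13.3] [0.52319 0.17977 0.0874 ] yaw -109.07 tilt [-9.845e-01  9.000e-04 -1.756e-01] F [ 0.2  0.4 -1.5] M [0.26 0.61 0.01] 0.0095
```

Emit:
drive_tool --plan '[[[0.0005,0,0.0001],[0,0,0],0],[[0.001,0,0.0002],[0,0,0],0],[[0.0015,0,0.0003],[0,0,0],0],[[0.002,0,0.0004],[0,0,0],0],[[0.002,0,0.0004],[0,0,0],0]]'

```text
clock: 11.78
tool_pos: [0.5235, 0.1799, 0.0866]
orientation: [179.9, 79.8, -19.2]
force: [-5.7, -1.1, 11.6]
opening: 0.0098
```

```bash
python3 st.py
```

```text
11.78 [ 45.2  12.9 -37.9  15.8 -35.8  13.1] [0.52347 0.1799  0.08657] yaw -109.06 tilt [-9.843e-01  3.000e-04 -1.766e-01] F [-5.7 -1.1 11.6] M [-0.42  2.02 -0.14] 0.0098
```

Emit:
drive_tool --plan '[[[0,0,0],[0,0,0],0.3],[[0,0,0],[0,0,0],0.3],[[0,0,0],[0,0,0],0.3],[[0,0,0],[0,0,0],0.3],[[0,0,0],[0,0,0],0.3],[[-0.0028,0,0.0021],[0,-5,0],0.3],[[-0.0028,0,0.0021],[0,-10.15,0],0.3],[[-0.0028,0,0.0021],[0,-10.15,0],0.3],[[-0.0028,0,0.0021],[0,-10.15,0],0.3],[[-0.0028,0,0.0021],[0,-10.15,0],0.3]]'

```text
clock: 12.62
tool_pos: [0.521, 0.18, 0.0884]
orientation: [127.1, 89.9, -72.1]
force: [0.3, -1.0, -0.9]
opening: 0.0262
```

```bash
python3 st.py;python3 - <<'E'
from h import *
import json
C=ctrl.get_calibration("wrist");im=ctrl.snapshot("wrist");cv2.imwrite("pics/w9.png",im)
json.dump({k:np.array(v).tolist() for k,v in C.items()},open("w9.json","w"))
cv2.imwrite("pics/w9c.png",cv2.resize(im[200:440,220:420],(500,600),interpolation=2))
E
```

```text
12.62 [ 39.5  16.5 -25.3   0.1 -48.2  31.3] [0.52099 0.18004 0.08839] yaw -109.13 tilt [-1.      0.0015 -0.0011] F [ 0.3 -1.  -0.9] M [-0.01  0.01  0.01] 0.0262
```

View pics/w9c.png

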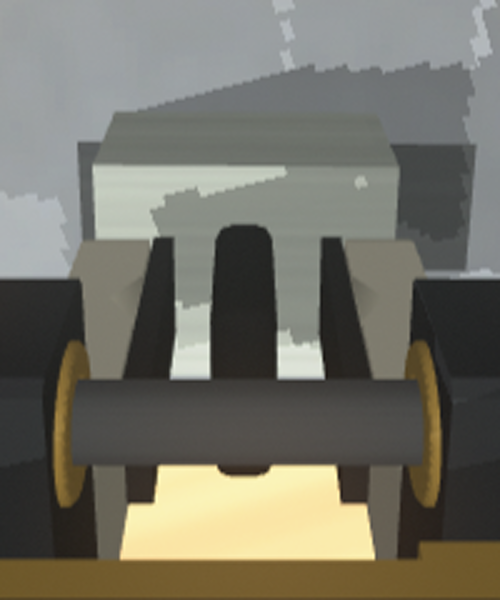

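The key stands upright in the switch between the open fingers, bow at crop x≈244 with the jaw centre at ≈247. That was my last view; I regrasp vertically.

Emit:
drive_tool --plan '[[[0,-0.0004,0],[0,0,0],0],[[0,-0.0004,0],[0,0,0],0],[[0,-0.0004,0],[0,0,0],0],[[0,-0.0004,0],[0,0,0],0],[[0,-0.0004,0],[0,0,0],0],[[0,-0.0004,0],[0,0,0],0],[[0,-0.0004,0],[0,0,0],0],[[0,-0.0004,0],[0,0,0],0]]'

```text
clock: 13.33
tool_pos: [0.5206, 0.1804, 0.0884]
orientation: [116.0, 89.9, -83.1]
force: [0.3, 0.2, 0.5]
opening: 0.0099
```

```bash
python3 st.py
```

```text
13.33 [ 39.6  16.5 -25.3   0.1 -48.2  31.3] [0.52056 0.18038 0.08842] yaw -109.08 tilt [-1.0e+00  1.9e-03 -9.0e-04] F [0.3 0.2 0.5] M [0.08 0.16 0.01] 0.0099
```

Gripped with no load. I'll press gently to confirm it is home.

Emit:
drive_tool --plan '[[[0.0005,0,0],[0,0,0],0],[[0.001,0,0],[0,0,0],0],[[0.0015,0,0],[0,0,0],0],[[0.0015,0,0],[0,0,0],0]]'

```text
clock: 13.67
tool_pos: [0.5207, 0.1804, 0.0883]
orientation: [133.7, 89.9, -65.3]
force: [-5.4, -0.5, 13.1]
opening: 0.01
```

```bash
python3 st.py
```

```text
13.67 [ 39.6  16.5 -25.4   0.2 -48.1  31.3] [0.52068 0.1804  0.08828] yaw -109.06 tilt [-1.      0.0016 -0.0015] F [-5.4 -0.5 13.1] M [-0.23  2.14 -0.01] 0.01
```

Emit:
drive_tool --plan '[[[0.0003,0,0],[4,0,0],0],[[0.0003,0,0],[8,0,0],0],[[0.0003,0,0],[12,0,0],0],[[0.0003,0,0],[16,0,0],0],[[0.0003,0,0],[20,0,0],0],[[0.0003,0,0],[20,0,0],0]]'

```text
clock: 14.17
tool_pos: [0.5209, 0.1803, 0.0884]
orientation: [160.7, 89.9, -58.5]
force: [-1.3, -0.6, 3.7]
opening: 0.0098
```

```bash
python3 st.py
```

```text
14.17 [ 39.6  16.5 -25.4   0.2 -48.1  11.1] [0.52086 0.1803  0.08836] yaw -129.22 tilt [-1.0e+00  8.0e-04 -2.3e-03] F [-1.3 -0.6  3.7] M [-0.3   0.47  0.03] 0.0098
```

Emit:
drive_tool --plan '[[[0,0,0],[5,0,0],0],[[0,0,0],[10,0,0],0],[[0,0,0],[15,0,0],0],[[0,0,0],[20,0,0],0],[[0,0,0],[25,0,0],0],[[0,0,0],[30,0,0],0],[[0,0,0],[35,0,0],0],[[0,0,0],[40,0,0],0],[[0,0,0],[45,0,0],0],[[0,0,0],[50,0,0],0],[[0,0,0],[50,0,0],0]]'

```text
clock: 15.08
tool_pos: [0.5203, 0.18, 0.0884]
orientation: [-173.7, 89.8, -83.0]
force: [-3.3, -1.7, 4.2]
opening: 0.0102
```

```bash
python3 st.py
```

```text
15.08 [ 39.6  16.5 -25.4   0.2 -48.2 -39. ] [0.5203  0.17998 0.08839] yaw -179.32 tilt [-1.0e+00 -3.0e-04 -2.6e-03] F [-3.3 -1.7  4.2] M [-0.12  1.47  0.07] 0.0102
```

Emit:
drive_tool --plan '[[[0,0,0],[4,0,0],0],[[0,0,0],[8,0,0],0],[[0,0,0],[11,0,0],0],[[0,0,0],[11,0,0],0]]'

```text
clock: 15.42
tool_pos: [0.5201, 0.18, 0.0884]
orientation: [-169.6, 89.8, -89.8]
force: [-2.4, -0.7, 3.6]
opening: 0.01
```

```bash
python3 st.py
```

```text
15.42 [ 39.6  16.5 -25.4   0.2 -48.2 -49.9] [0.52009 0.17998 0.08839] yaw 169.79 tilt [-1.0e+00 -5.0e-04 -2.6e-03] F [-2.4 -0.7  3.6] M [0.19 1.11 0.12] 0.01
```

Emit:
drive_tool --plan '[[[0,0,0],[1,0,0],0],[[0,0,0],[2,0,0],0],[[0,0,0],[2,0,0],0]]'

```text
clock: 15.67
tool_pos: [0.52, 0.18, 0.0884]
orientation: [-169.5, 89.8, -91.7]
force: [-2.1, -0.4, 3.3]
opening: 0.0098
```

```bash
python3 st.py
```

```text
15.67 [ 39.6  16.5 -25.4   0.2 -48.2 -51.8] [0.52005 0.17997 0.08837] yaw 167.84 tilt [-1.0e+00 -5.0e-04 -2.6e-03] F [-2.1 -0.4  3.3] M [0.15 1.01 0.16] 0.0098
```

Emit:
drive_tool --plan '[[[0,0,0],[1,0,0],0],[[0,0,0],[1.5,0,0],0],[[0,0,0],[1.5,0,0],0]]'

```text
clock: 15.92
tool_pos: [0.5201, 0.18, 0.0884]
orientation: [-167.6, 89.8, -91.3]
force: [-2.9, 0.6, 3.1]
opening: 0.0096
```

```bash
python3 st.py
```

```text
15.92 [ 39.6  16.5 -25.4   0.2 -48.2 -53.3] [0.52006 0.17997 0.08838] yaw 166.32 tilt [-1.0e+00 -6.0e-04 -2.6e-03] F [-2.9  0.6  3.1] M [0.18 0.95 0.16] 0.0096
```

Emit:
drive_tool --plan '[[[0,0,0],[1,0,0],0],[[0,0,0],[1.5,0,0],0],[[0,0,0],[1.5,0,0],0]]'

```text
clock: 16.17
tool_pos: [0.52, 0.18, 0.0884]
orientation: [-168.2, 89.8, -93.4]
force: [-3.3, 0.1, 3.1]
opening: 0.0095
```

```bash
python3 st.py; python3 -c "
from h import *
for i in range(4):
    ctrl.snapshot('top'); print(ctrl.get_obs()['moment'].round(3))"
```

```text
16.17 [ 39.6  16.5 -25.4   0.1 -48.2 -54.9] [0.51999 0.17996 0.08838] yaw 164.78 tilt [-1.0e+00 -5.0e-04 -2.6e-03] F [-3.3  0.1  3.1] M [0.22 0.96 0.11] 0.0095
[0.23  0.988 0.114]
[0.173 0.992 0.101]
[0.18  1.001 0.141]
[0.194 0.95  0.127]
```

Emit:
drive_tool --plan '[[[0,0,0],[1,0,0],0],[[0,0,0],[2,0,0],0],[[0,0,0],[2,0,0],0]]'

```text
clock: 16.62
tool_pos: [0.52, 0.18, 0.0884]
orientation: [-165.7, 89.8, -93.0]
force: [-3.7, -0.0, 3.2]
opening: 0.0098
```

```bash
cat > av.py <<'E'
from h import *
m=[]
for i in range(5):
    m.append(ctrl.get_obs()['moment'][2]); ctrl.snapshot('top')
print("Mz",np.round(m,3),np.mean(m).round(3))
E
python3 st.py; python3 av.py
```

```text
16.62 [ 39.6  16.5 -25.4   0.2 -48.2 -56.9] [0.52    0.17998 0.08839] yaw 162.74 tilt [-1.0e+00 -7.0e-04 -2.6e-03] F [-3.7 -0.   3.2] M [0.23 1.11 0.09] 0.0098
Mz [0.091 0.095 0.135 0.085 0.137] 0.109
```

Emit:
drive_tool --plan '[[[0,0,0],[1,0,0],0],[[0,0,0],[2,0,0],0],[[0,0,0],[2,0,0],0]]'

```text
clock: 17.12
tool_pos: [0.52, 0.18, 0.0884]
orientation: [-164.2, 89.8, -93.4]
force: [-2.7, 2.1, 3.6]
opening: 0.0097
```

```bash
python3 st.py; python3 av.py
```

```text
17.12 [ 39.6  16.5 -25.4   0.1 -48.2 -58.9] [0.51997 0.18003 0.08839] yaw 160.75 tilt [-1.0e+00 -7.0e-04 -2.5e-03] F [-2.7  2.1  3.6] M [0.38 1.17 0.22] 0.0097
Mz [0.217 0.258 0.203 0.216 0.282] 0.235
```

The stop is felt: Mz jumped from 0.11 to 0.23 N m at 90° of tool turn. Turning back home now.

Emit:
drive_tool --plan '[[[0,0,0],[-3,0,0],0],[[0,0,0],[-9,0,0],0],[[0,0,0],[-15,0,0],0],[[0,0,0],[-21,0,0],0],[[0,0,0],[-27,0,0],0],[[0,0,0],[-33,0,0],0],[[0,0,0],[-39,0,0],0],[[0,0,0],[-45,0,0],0],[[0,0,0],[-51,0,0],0],[[0,0,0],[-57,0,0],0],[[0,0,0],[-63,0,0],0],[[0,0,0],[-69,0,0],0],[[0,0,0],[-75,0,0],0],[[0,0,0],[-80,0,0],0],[[0,0,0],[-85,0,0],0],[[0,0,0],[-88,0,0],0],[[0,0,0],[-90.2,0,0],0],[[0,0,0],[-90.2,0,0],0]]'

```text
clock: 18.87
tool_pos: [0.5206, 0.1801, 0.0884]
orientation: [129.6, 89.9, -69.3]
force: [0.4, -0.0, 0.6]
opening: 0.0101
```

```bash
python3 st.py; python3 av.py
```

```text
18.87 [ 39.6  16.5 -25.4   0.2 -48.1  31.5] [0.52063 0.18013 0.08839] yaw -108.86 tilt [-1.      0.0019 -0.0015] F [ 0.4 -0.   0.6] M [-0.   -0.15  0.03] 0.0101
Mz [ 0.028  0.016 -0.05  -0.008 -0.015] -0.006
```

Emit:
drive_tool --plan '[[[-0.0015,0,0],[0,0,0],0],[[-0.003,0,0],[0,0,0],0],[[-0.0045,0,0],[0,0,0],0],[[-0.006,0,0],[0,0,0],0],[[-0.0075,0,0],[0,0,0],0],[[-0.009,0,0],[0,0,0],0],[[-0.0105,0,0],[0,0,0],0],[[-0.012,0,0],[0,0,0],0]]'

```text
clock: 19.78
tool_pos: [0.5202, 0.1801, 0.1006]
orientation: [115.2, 89.9, -83.9]
force: [0.6, -0.1, -0.2]
opening: 0.0098
```

```bash
python3 st.py
```

```text
19.78 [ 39.6  15.7 -24.6   0.2 -49.8  31.3] [0.52023 0.18009 0.10058] yaw -109.02 tilt [-1.      0.0022 -0.001 ] F [ 0.6 -0.1 -0.2] M [-0.03 -0.04 -0.02] 0.0098
```

Emit:
drive_tool --plan '[[[-0.002,0,0],[0,0,0],0],[[-0.004,0,0],[0,0,0],0],[[-0.007,0,0],[0,0,0],0],[[-0.011,0,0],[0,0,0],0],[[-0.016,0,0],[0,0,0],0],[[-0.024,0,0],[0,0,0],0],[[-0.034,0,0],[0,0,0],0],[[-0.044,0,0],[0,0,0],0],[[-0.044,0,0],[0,0,0],0],[[-0.044,0,0],[0,0,0],0]]'

```text
clock: 20.62
tool_pos: [0.5206, 0.1806, 0.1456]
orientation: [170.9, 89.9, -28.2]
force: [0.5, -1.0, -0.7]
opening: 0.0097
```

```bash
python3 st.py; cat > edge.py <<'E'
import sys
from h import *
import json
p,R=toolR();C=ctrl.get_calibration("wrist");im=ctrl.snapshot("wrist");n=sys.argv[1];cv2.imwrite(f"pics/{n}.png",im)
json.dump({k:np.array(v).tolist() for k,v in C.items()},open(n+".json","w")); print(p)
g=im.astype(int).sum(2)//3
print("col318 rows 262-302",g[262:302,318]); 
for r in (278,282,286): print("row",r,"cols 305-335",g[r,305:335])
E
python3 edge.py w10
```

```text
20.62 [ 39.6  12.8 -21.6   0.1 -55.5  31.3] [0.52065 0.18059 0.14564] yaw -109.02 tilt [-1.0e+00  3.0e-04 -2.1e-03] F [ 0.5 -1.  -0.7] M [-0.09  0.1   0.03] 0.0097
[0.52064938 0.18059055 0.14564485]
col318 rows 262-302 [ 71  65  66  65  65  64  64  65  66  69  84 102 108 108 107 107 107 106
 105 104 136 176 185 184 184 149  62  47  47  47  46  47  46  46  46  46
  45  45  44  44]
row 278 cols 305-335 [216 217 217 216 216 217 217 215 189 190 142 107 107 107 107 108 108 127
 215 217 218 219 219 219 219 219 219 219 219 219]
row 282 cols 305-335 [210 211 211 210 210 212 212 211 211 209 146 140 139 136 136 135 134 128
 213 213 212 213 213 213 213 213 213 213 214 214]
row 286 cols 305-335 [217 216 217 218 217 217 217 217 218 217 214 189 187 184 183 182 181 155
 218 218 218 218 218 218 218 218 218 218 217 218]
```

```bash
cat >> fit.py <<'E'
print("=== w10")
def res(v):
    s,z0,al=v
    return [pr(key(s,z0,al,(0,.007)))[1]-272.2, pr(key(s,z0,al,(.011,.007)))[1]-281.8, pr(key(s,z0,al,(.026,.010)))[1]-287.3,(s-.0324)*1e3*.7]
r=least_squares(res,[.0324,.0,0],x_scale=[.01,.01,.1]); print(r.x[:2]*1e3,np.degrees(r.x[2]),r.fun,"tip",key(*r.x,(0,0))*1e3)
E
python3 fit.py | sed -n '/===/,$p'; python3 - <<'E'
from h import *
for x in (.0324,): pass
E
```

```text
=== w10
[32.37882769 -0.61876087] -0.3154194252033946 [ 0.55621638 -0.89190209  0.33419424 -0.01482062] tip [32.38145547  0.         -0.33590695]
```

Emit:
drive_tool --plan '[[[0,0.301,-0.135],[-33.5,0,0],0],[[0,0.301,-0.135],[-33.5,0,0],0],[[0,0.301,-0.135],[-33.5,0,0],0],[[0,0.301,-0.135],[-33.5,0,0],0],[[0,0.301,-0.135],[-33.5,0,0],0],[[0,0.301,-0.135],[-33.5,0,0],0],[[0,0.301,-0.135],[-33.5,0,0],0],[[0,0.301,-0.135],[-33.5,0,0],0],[[0,0.301,-0.135],[-33.5,0,0],0],[[0.02,0.301,-0.135],[-33.5,0,0],0],[[0.04,0.301,-0.135],[-33.5,0,0],0],[[0.05,0.301,-0.135],[-33.5,0,0],0],[[0.05,0.301,-0.135],[-33.5,0,0],0],[[0.05,0.301,-0.135],[-33.5,0,0],0],[[0.05,0.301,-0.135],[-33.5,0,0],0]]'

```text
clock: 21.92
tool_pos: [0.5504, -0.1481, 0.0963]
orientation: [113.8, 89.9, -51.7]
force: [0.3, 0.3, -0.1]
opening: 0.0101
```

```bash
python3 st.py; python3 edge.py w11; python3 - <<'E'
import cv2
g=cv2.imread("pics/w11.png").astype(int).sum(2)//3
for c in (313,316,319,322): print(c,"rows 235-290",g[235:290,c])
for r in (256,262,266): print("row",r,g[r,300:340])
E
```

```text
21.92 [  4.7  17.5 -22.6   0.2 -49.8  99.7] [ 0.55044 -0.14805  0.09627] yaw -75.47 tilt [-1.      0.0024 -0.001 ] F [ 0.3  0.3 -0.1] M [-0.   -0.05  0.02] 0.0101
[ 0.5504406  -0.14805454  0.09626503]
col318 rows 262-302 [ 82  81  80  79  71  63  63  62  62  63  62  63  85 111 117 118 117 115
 114 112 146 177 173 173 173 136  37  36  35  35  35  34  35  34  35  35
  35  35  34  33]
row 278 cols 305-335 [116 116 116 116 116 115  96  86  77  71 135 117 117 117 117 116 116  85
  65  65  93 123 115 114 115 116 117 116 116 116]
row 282 cols 305-335 [123 123 124 123 123 121 102  89  75  72 160 149 147 146 145 145 144  90
  62  62  80 123 119 121 124 123 122 124 123 123]
row 286 cols 305-335 [117 117 116 117 117 116  99  86  79  87 181 177 174 173 173 173 174 119
 109 114 115 120 115 116 117 117 117 117 117 118]
313 rows 235-290 [119 120 120 119 118 119 118 117 116 117 117 117 117 116 112 108 105 105
 105 105 105 103  89  75  72  71  72  72  73  73  74  73  73  73  76  80
  79  79  76  76  74  75  76  77  78  77  76  75  75  74  77  79  71  53
  37]
316 rows 235-290 [120 120 120 119 119 118
[... 500 characters left out ...]
 116 118 118 123 130 127 123 120
 122 121 122 119 110 100  89  81  80  82  82  81  78  71  63  62  64  62
  61  61  61  69  77  79  82  85  85  86  85  90 102 108 112 119  94  37
  35]
row 256 [105 113 113 113 113 107 105 105 105 105 105 102 102 103 103 103 119 118
 119 119 119 120 119 120 121 121 120 121 121 121 123 123 123 122 123 123
 123 123 123 123]
row 262 [126 125 126 126 126 125 125 109 109 108 107  76  75  72  75  81  81  81
  82  82  82  82  82  81  74  75 122 119 121 125 125 125 125 124 125 126
 126 125 125 126]
row 266 [129 129 129 129 129 128 128 129 128 128 109  87  78  73  68  71  71  71
  71  71  70  70  71  71  66  76 126 122 125 129 128 128 128 128 128 128
 128 129 129 129]
```

```bash
python3 - <<'E'
from h import *
import json
C=json.load(open("w11.json"));p,R=toolR()
s=ray("wrist",(318,257.3),.045,C); t=ray("wrist",(318.3,273.9),.0639,C)
d=R.inv().apply((s-t)*[1,1,0]); print("ty",d[1]*1e3,"tz",d[2]*1e3+8.5-7)
e=R.inv().apply(ray("wrist",(310.5,264),.045,C)-ray("wrist",(325.5,264),.045,C));print("w",e[1]*1e3)
E
```

```text
ty -0.13641412762900335 tz -1.0454137928101153
w -8.669590539473363
```

Emit:
drive_tool --plan '[[[0.004,0.0002,-0.0007],[0,0,0],0],[[0.009,0.0002,-0.0007],[0,0,0],0],[[0.013,0.0002,-0.0007],[0,0,0],0],[[0.017,0.0002,-0.0007],[0,0,0],0],[[0.019,0.0002,-0.0007],[0,0,0],0],[[0.0205,0.0002,-0.0007],[0,0,0],0],[[0.022,0.0002,-0.0007],[0,0,0],0],[[0.022,0.0002,-0.0007],[0,0,0],0]]'

```text
clock: 22.63
tool_pos: [0.5513, -0.1481, 0.0742]
orientation: [118.7, 89.8, -46.8]
force: [0.3, -0.8, -1.0]
opening: 0.0097
```

```bash
python3 st.py
```

```text
22.63 [  4.7  19.1 -23.8   0.2 -47.   99.7] [ 0.55127 -0.14809  0.07422] yaw -75.47 tilt [-1.      0.0023 -0.0013] F [ 0.3 -0.8 -1. ] M [-0.05  0.02  0.06] 0.0097
```

Emit:
drive_tool --plan '[[[0.0015,0,0],[0,0,0],0],[[0.003,0,0],[0,0,0],0],[[0.0045,0,0],[0,0,0],0],[[0.0065,0,0],[0,0,0],0],[[0.0085,0,0],[0,0,0],0],[[0.0105,0,0],[0,0,0],0],[[0.0125,0,0],[0,0,0],0],[[0.0145,0,0],[0,0,0],0],[[0.0165,0,0],[0,0,0],0],[[0.0185,0,0],[0,0,0],0],[[0.02,0,0],[0,0,0],0],[[0.02,0,0],[0,0,0],0]]'

```text
clock: 23.63
tool_pos: [0.5511, -0.1481, 0.0538]
orientation: [109.9, 89.9, -55.5]
force: [0.3, 0.5, -0.4]
opening: 0.0099
```

```bash
python3 st.py
```

```text
23.63 [  4.7  20.6 -24.9   0.2 -44.5  99.7] [ 0.55108 -0.14812  0.05382] yaw -75.48 tilt [-1.0e+00  2.2e-03 -8.0e-04] F [ 0.3  0.5 -0.4] M [-0.06  0.01  0.01] 0.0099
```

Emit:
drive_tool --plan '[[[0.0007,0,0],[0,0,0],0],[[0.0014,0,0],[0,0,0],0],[[0.002,0,0],[0,0,0],0],[[0.0026,0,0],[0,0,0],0],[[0.003,0,0],[0,0,0],0]]'

```text
clock: 24.05
tool_pos: [0.5512, -0.1482, 0.0513]
orientation: [110.3, 89.9, -55.2]
force: [-3.6, 2.4, 9.1]
opening: 0.0099
```

```bash
python3 st.py
```

```text
24.05 [  4.7  20.8 -25.1   0.2 -44.1  99.7] [ 0.55116 -0.14817  0.05134] yaw -75.46 tilt [-1.0e+00  2.4e-03 -9.0e-04] F [-3.6  2.4  9.1] M [ 0.59  1.1  -0.01] 0.0099
```

It seated at 51.3 mm, against 51.4 mm expected, with 9 N. Releasing and retreating.

Emit:
drive_tool --plan '[[[0,0,0],[0,0,0],0.4],[[0,0,0],[0,0,0],0.4],[[0,0,0],[0,0,0],0.4],[[0,0,0],[0,0,0],0.4],[[0,0,0],[0,0,0],0.4],[[0,0,0],[0,0,0],0.4],[[0,0,0],[0,0,0],0.4],[[-0.01,0,0],[0,0,0],0.4],[[-0.03,0,0],[0,0,0],0.4],[[-0.06,0,0],[0,0,0],0.4],[[-0.1,0,0],[0,0,0],0.4],[[-0.14,0,0],[0,0,0],0.6],[[-0.18,0,0],[0,0,0],1],[[-0.19,0,0],[0,0,0],1],[[-0.19,0,0],[0,0,0],1],[[-0.19,0,0],[0,0,0],1]]'

```text
clock: 25.38
tool_pos: [0.5511, -0.1477, 0.2429]
orientation: [143.5, 89.7, -22.0]
force: [-0.9, 0.4, -1.2]
opening: 0.0627
```

```bash
python3 st.py; python3 - <<'E'
from h import *
for cam in ("wrist","scene","top"):
    C=ctrl.get_calibration(cam);im=ctrl.snapshot(cam)
    if cam=="wrist": cv2.imwrite("pics/w12.png",im)
    if cam=="wrist":
        m=(im.max(2)[180:260,295:350]<62).astype(np.uint8);n,l,s,c=cv2.connectedComponentsWithStats(m)
        for i in range(1,n):
            if s[i,4]>80:
                P=np.array([ray(cam,(x+295,y+180),.085,C)[:2] for y,x in zip(*np.nonzero(l==i))])*1000
                print(s[i],cv2.minAreaRect(P.astype(np.float32)))
    for n in ("key_bow","key_tip"):
        for d in ctrl.landmark_of(cam,n)[:2]: print(cam,n,round(d["confidence"],2),np.round(d["pixel"]),ray(cam,d["pixel"],.067,C).round(3))
E
```

```text
25.38 [  4.7  10.  -11.6   0.1 -68.2  99.8] [ 0.55109 -0.14767  0.24288] yaw -75.46 tilt [-1.      0.0027 -0.0036] F [-0.9  0.4 -1.2] M [-0.08  0.    0.01] 0.0627
[ 18  22  11  39 404] ((554.4268188476562, -145.5378875732422), (32.97132110595703, 8.493464469909668), 14.758711814880371)
wrist key_bow 0.65 [320. 217.] [ 0.555 -0.148  0.067]
wrist key_tip 0.3 [525. 217.] [ 0.6   -0.324  0.067]
scene key_bow 0.54 [386. 336.] [0.508 0.164 0.067]
scene key_bow 0.49 [275. 217.] [ 0.54  -0.164  0.067]
scene key_tip 0.79 [276. 238.] [ 0.564 -0.114  0.067]
top key_bow 0.63 [351. 215.] [ 0.553 -0.152  0.067]
top key_tip 0.7 [443. 186.] [ 0.573 -0.338  0.067]
top key_tip 0.53 [347. 223.] [ 0.539 -0.141  0.067]
```

```bash
python3 -c "
from plant import ctrl
print(ctrl.close_job())"
```

```text
the job is handed in; nothing more can be done
None
```

I re-armed the supply and stood the key back in its holder. The job was handed in at about 26 s of the 72 s allowed.

**What I did:**
- I used the box farthest to the robot's right (y≈0.18).
- I pushed the key home until its shoulder sat on the switch, at about 13 N.
- I turned it clockwise until the torque jumped from 0.11 to 0.23 N m, then turned it back to about 0 N m.
- I drew the key out freely, put it back in the holder, let go and moved the gripper clear.

**Last checks:**
- **Holder seating:** the key bottomed in the holder within 0.1 mm of the expected height, at 9 N.
- **Standing upright:** after release, the bow shows the same outline, angle (14.8°) and position as at the start, within about 1 mm.

**What went wrong or disagreed:**
- **First approach:** my estimate of the blade tip was wrong, so the blade pressed on the switch face at about 29 N and tilted about 10° in the jaws. I backed off, tilted the tool to match, inserted the key with almost no force, and regripped it upright in the switch.
- **Stop:** it came at 90° of tool turn, not the 83–86° expected, probably because the key slipped slightly in the pads. The torque at the stop, averaging 0.235 N m, was a little over the 0.2 that is needed.
- **Key detections:** some scene and top camera detections of the key at the end were in the wrong place. I relied on the wrist camera and the seating height instead.

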